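# Right the toppled seal stone in the carving vise and close the jaw

## Task

A seal stone has toppled over on the desk. Stand it upright in the carving vise with its red face up, on the wooden base between the open brass jaws and squared up to them, without dropping it, and let go; then slide the jaw shut until it presses the stone firmly against the fixed jaw, and leave it closed. Leave the ink-paste box and the graver where they are.

Things in the scene. Friction and masses are not known exactly. Their poses are not given: they have to be found in the camera images.
- stone: cream square seal stone 92 x 34 x 34 mm, about 0.3 kg, lying on its side on the desk. One square end (the face) is red, with the last 7 mm of the sides; a thin ochre vein rings it near the plain end. Origin at its centre; x runs along its length to the red face, 46 mm from the origin, so x up = standing with red face up. Any of its four sides may face the jaws
- vise: fixed carving vise: dark wood base 205 x 100 mm, its top 22 mm above the desk. Origin at desk level under the middle of the widest jaw opening; the base reaches from x = -125 to +80 mm and y = -50 to +50 mm in its frame. Its x axis is the sliding direction, from the sliding jaw to the fixed jaw; z up
- fixed_jaw: fixed brass jaw, 75 mm wide, 30 mm high above the wooden base, 20 mm thick. Origin at the foot of its clamping face (vise x = +45 mm, z = 22 mm); axes as the vise's, the body of the jaw lying on its +x side
- jaw: sliding brass jaw, 75 mm wide, 30 mm high above the base. Origin at the foot of its clamping face; axes as the vise's. Slides along vise x from -45 mm (open) to +20 mm, stays where left, 3 N friction; start opening 70 to 90 mm. Behind it (-x) a 14 mm high steel bar leads to an upright orange tab 12 mm thick (x = -66 to -54 mm from this origin), 40 mm wide along y, top 38 mm above the base
- ink_box: round white ink-paste box with a blue band, 72 mm diameter, 40 mm high; origin at the centre of its underside. To be left alone
- graver: graver lying flat on the desk, black handle and steel blade, 160 mm long, 18 mm at its widest, 10 mm high; origin at desk level at mid-length (70 mm from the handle's end), x towards the blade. To be left alone
Things that resemble listed ones, but are neither listed nor needed, are in the scene too. Leave any pink look-alike of the vise alone.

How it is judged:
By the outcome, as a careful person would: the job done as asked, in the order asked, and still so for the second after the job is handed in, with the robot touching nothing.
It also fails if it takes over 54 s, if anything falls off the work surface, if the arm or the gripper's body presses on something with over 40 N, if the wrist force passes 120 N, or if a joint passes its speed limit or range.

## Robot

A 6-joint arm with a two-finger parallel gripper is mounted at the origin on the work surface. World frame = base frame: x ahead of the robot, y to its left, z up, the work surface at z = 0. Lengths are in mm, angles in rad, forces in N, time in s.
With the tool pointing down it reaches from about 275 to 850 mm from the base axis. Payload 19 kg.
Tool frame: the origin (TCP) lies on the centre line of the jaws, within the pads' length; the fingertips stand 11 mm ahead of it and the grasp point (between the pads) lies 8 mm behind it (tcp_to_tips is the distance from the TCP to the fingertips, in mm); z points along the fingers, y is the line along which they close (so a half turn about z gives the same grasp; the last joint's range is limited). The gripper opens to 85 mm and grips with 20 to 120 N. Pads are 22 mm wide; open, the fingers measure 114 mm over their backs; the gripper's body (76 mm by 85 mm) begins 54 mm behind the grasp point. The pads swing forward as they close: fully open they stand 13 mm farther back than shut.
Start: joints at [1.027, 0.15, 1.437, -0, 1.554, -0.134], TCP at [229.096, 527.358, 242.267] pointing down, gripper open.
Joint ranges: [-2.8, 2.8], [-0.68, 2.1], [0.12, 2.68], [-1.39, 4.53], [0.16, 2.79], [-2.81, 2.81]. Speed limits (rad/s): [1.89, 1.89, 2.22, 3.01, 3.01, 3.01].

## Interface

Orientations are given as a unit quaternion [w, x, y, z].
In Python, from station import get_state, snapshot, job_done, cut_out, tip_of, tcp_to_tips gives the robot as it stands.
- The arm moves only by the tool apply_moves, never from a script. Its argument "rows" is a list of rows, each an object of numbers: "x", "y", "z": the shift along the tool's x, y, z in mm; "spin": the turn about the tool's z in rad. A call has 1 to 8 rows; each row is the pose to reach, as a shift and turn from the pose commanded when the call began, along the tool's axes at that moment; what a row does not reach only later rows make up. A row lasts 1/8 s, in which the tool goes at most 62.5 mm and 10.7 degrees, less where a joint would pass 70% of its speed; a pose out of reach is approached as far as the arm can. A call with a gripper value outside its range is refused whole. "fingers" is the finger opening in mm, from 0 to 85.4, set as the call begins (left out, the last holds). The fingers move at their own pace and stop on an object; the grip force is fixed at half the most. Time passes only in rows, so rows that repeat a pose let the fingers close. It gives the time, the measured TCP pose, the force, the opening and the grip force at its end, in the units of the state.
- get_state(): the state, without advancing time (a new reading comes with each control period).
- snapshot(name): name is "side" or "top"; returns a dict with "pixels" (400x640x3 uint8, red, green, blue), "fov_y" (degrees; the focal length in pixels is half the picture's height over the tangent of half this angle, whatever the lens; pixels are square), "cx", "cy" (the principal point, pixels), "rvec" (rotation vector, rad) and "tvec" (3), from world to camera coordinates, as OpenCV has them. Camera axes: x right, y down, z forward; pixel columns grow to the right and rows downward; lengths in mm; the calibration is good to about 2 mm. A picture is of the moment at which its call begins. There is no depth.
- job_done(): hands the job in; it is judged then, once.
Trained networks look in a picture, given as the dict that the camera call returned (one of the last four; its "shot" number tells which), for a name from the list of things; names that differ only in an ending like _2 or _b are one class to them, and where a whole thing is asked for, a point or a joint stands for the part that bears it (a point fixed in the world has none). Each returns a list of dicts, best first, with "score" (0 to 1); they miss things now and then, are a little off and sometimes report something else, mostly with a low value. They report only what shows in the picture. A call takes as long as a camera call. They do not tell look-alikes from the thing itself.
- cut_out(picture, query): "region" (400x640 bool, what is visible of it) and "rect" ([left, top, right, bottom] in pixels, round what is visible of it).
- tip_of(picture, query): "uv" ([column, row] in pixels: a listed point, or the origin of a listed thing).
The state is a dict: "time": time; "joint_positions": joint angles; "qvel": joint speeds; "tau": joint torques, N m; "eef_pos": TCP position; "eef_rot": TCP orientation; "ft_force": force on the tool from outside, world axes, zero at the start; "wrist_torque": the same for the moment, N m; "width": finger opening in mm; "grasp_force": force on a finger pad.
Only numpy, scipy, OpenCV 4.12 (cv2) and the standard library are available. Lean on these libraries where they do the work, as an engineer would, in place of code of your own. Each camera call takes 0.05 s, during which the arm holds its last target. There are 200 camera calls.

## Working session

There is one attempt and no reset: what is moved stays moved. The work goes in short steps, Python scripts to look and compute and a tool call to move; the robot and the scene stay as the last step left them, time stands still between calls to the robot, and variables do not carry over. Pictures are saved under pics/ and viewed, at most 10 in all, crops included, and the job is handed in when it is done.

Besides the shell and the picture viewer there is one more tool, called after "Emit:" by a JSON object that holds its "api" and its "payload". apply_moves: Moves the arm, as the interface text tells. Its arguments: {"type":"object","properties":{"rows":{"type":"array"},"fingers":{"type":"number"}},"required":["rows"]}

```bash
mkdir -p pics; cat > h.py <<'E'
import numpy as np, cv2
from station import *
def cam(p):
    h=p["pixels"].shape[0]; f=h/2/np.tan(np.radians(p["fov_y"])/2)
    K=np.array([[f,0,p["cx"]],[0,f,p["cy"]],[0,0,1.]])
    return K,np.array(p["rvec"],float),np.array(p["tvec"],float)
def back(p,uv,z):
    K,r,t=cam(p);R=cv2.Rodrigues(r)[0]
    c=-R.T@t; d=R.T@np.linalg.inv(K)@np.array([uv[0],uv[1],1.])
    return c+d*(z-c[2])/d[2]
def proj(p,X):
    K,r,t=cam(p); return cv2.projectPoints(np.array(X,float).reshape(-1,3),r,t,K,None)[0].reshape(-1,2)
def save(p,n,box=None,s=1):
    im=p["pixels"][...,::-1]
    if box: im=im[box[1]:box[3],box[0]:box[2]]
    cv2.imwrite("pics/"+n,cv2.resize(im,None,fx=s,fy=s,interpolation=cv2.INTER_CUBIC))
E
python3 - <<'E'
from h import *
print(get_state())
P={n:snapshot(n) for n in("top","side")}
for n,p in P.items():
    save(p,n+"0.png"); print(n,p["fov_y"],p["rvec"],p["tvec"])
    for q in("stone","vise","fixed_jaw","jaw","ink_box","graver"):
        print(n,q,[(round(d["score"],2),np.round(d["rect"])) for d in cut_out(p,q)][:4],[(round(d["score"],2),np.round(d["uv"],1)) for d in tip_of(p,q)][:4])
E
```

```text
{'time': 0.0, 'joint_positions': array([ 1.02698947e+00,  1.50995458e-01,  1.43800280e+00, -2.97248179e-05,
        1.55378273e+00, -1.33968416e-01]), 'qvel': array([ 0.00101223, -0.00177487,  0.00035205, -0.00055973, -0.00019402,
        0.00027366]), 'tau': array([-3.62484216e-04, -7.13055182e+01, -5.70865130e+01, -1.05251615e-05,
        8.82267428e-03, -1.32356690e-04]), 'eef_pos': array([229.01098132, 527.18815407, 241.68411266]), 'eef_rot': array([-1.83507814e-04,  2.03487778e-01,  9.79077306e-01, -5.65310846e-04]), 'ft_force': array([-0.92893581,  0.23035025,  0.57033438]), 'wrist_torque': array([-0.01492287,  0.00754408,  0.01002733]), 'grasp_force': 0.0, 'width': 86.03448419271321}
top 57.32690559999576 [ 2.04589014 -2.17338565  0.24430562] [  4.41173503 501.64947985 831.67551343]
top stone [(0.87, array([223., 148., 259., 182.]))] [(0.62, array([241.9, 166.3]))]
top vise [(0.89, array([417., 287., 470., 387.]))] [(0.93, array([443.1, 323.3])), (0.88, array([369.1, 156.3]))]
top fixed_jaw [(0.56, array([356., 124., 387., 138.])), (0.51, array([434., 296., 472., 306.]))] [(0.
[... 624 characters left out ...]
([373.8, 254.6]))]
side vise [(0.93, array([130., 309., 241., 361.])), (0.6, array([328., 232., 415., 280.]))] [(0.87, array([380.5, 260.3])), (0.61, array([200.2, 335.2]))]
side fixed_jaw [(0.82, array([215., 308., 231., 353.])), (0.81, array([398., 233., 413., 264.]))] [(0.69, array([219.3, 332.3])), (0.68, array([398. , 251.2]))]
side jaw [(0.67, array([140., 307., 182., 346.])), (0.61, array([343., 235., 372., 262.])), (0.43, array([400., 193., 425., 213.]))] [(0.72, array([371.8, 254. ])), (0.66, array([177., 330.]))]
side ink_box [(0.64, array([400., 191., 426., 213.]))] [(0.57, array([412.2, 205. ]))]
side graver [(0.7, array([276., 213., 321., 222.]))] [(0.67, array([297.3, 220.2]))]
```

View pics/top0.png

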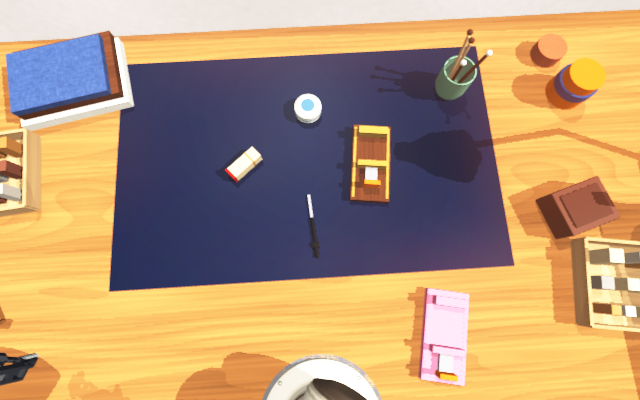

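View pics/side0.png

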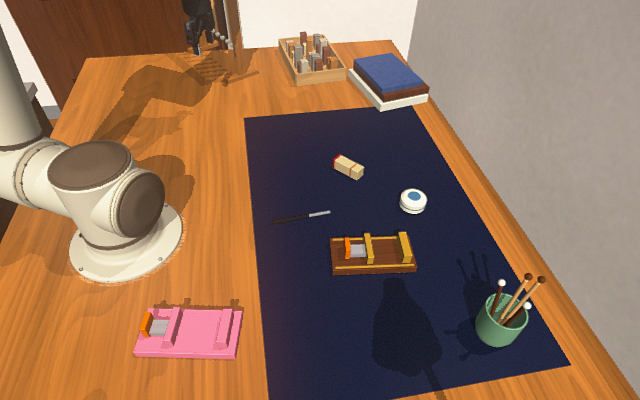

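Candidates: vises are brown/brass at top (370,163) / side (373,255) and pink at top (445,335) / side (187,333). The brown and brass one fits "dark wood, brass jaws". The only loose stone is at top (243,165) / side (348,167), with its red end at top (232,175); the others sit in boxes. I'll fit the poses and confirm in one crop.

```bash
cat >> h.py <<'E'
from scipy.optimize import minimize
def box(x0,x1,y0,y1,z0,z1): return np.array([[x,y,z] for x in(x0,x1) for y in(y0,y1) for z in(z0,z1)],float)
def place(B,x,y,a):
    c,s=np.cos(a),np.sin(a); return B@np.array([[c,-s,0],[s,c,0],[0,0,1]]).T+[x,y,0]
def sil(p,boxes,S=4):
    m=np.zeros((400*S,640*S),np.uint8)
    for b in boxes:
        q=(proj(p,b)+.5)*S
        cv2.fillConvexPoly(m,cv2.convexHull(np.round(q).astype(np.int32)),255)
    return cv2.resize(m,(640,400),interpolation=cv2.INTER_AREA)/255.
def fit(ps,masks,boxes,x0,step):
    def cost(v):
        return sum(np.abs(sil(p,[place(b,*v[:3]) for b in boxes])-m).sum() for p,m in zip(ps,masks))
    best=None
    for k in range(3):
        sx=np.vstack([x0]+[np.array(x0)+np.eye(3)[i]*step[i] for i in range(3)])
        r=minimize(cost,x0,method="Nelder-Mead",options=dict(initial_simplex=sx,xatol=.02,fatol=.1,maxiter=300)); x0=r.x
    return r.x,r.fun
def warm(p,rect):
    im=p["pixels"].astype(int); m=((im[...,0]>im[...,2]+8)|(im.min(2)>110))
    o=np.zeros_like(m); l,t,r,b=rect; o[t:b,l:r]=m[t:b,l:r]; return o.astype(float)
STONE=[box(-46,46,-17,17,0,34)]
E
python3 - <<'E'
from h import *
t,s=snapshot("top"),snapshot("side")
ps=[t,s]
print("base chk",proj(t,[[0,0,0]]))
ms=[warm(t,(215,140,268,190)),warm(s,(325,145,372,185))]
a=back(t,(241.9,166.3),17);b=back(s,(347.6,167),17);red=back(t,(232,175),17)
print(a,b,red,[m.sum() for m in ms])
a0=np.arctan2(*(red-a)[[1,0]])
for sel in([0,1],[0],[1]): print("stone",fit([ps[i] for i in sel],[ms[i] for i in sel],STONE,[a[0],a[1],a0],[8,8,.15]))
for p,f,j,v in((t,(368.1,139.2),(371.8,163.2),(369.1,156.3)),(s,(398,251.2),(371.8,254),(380.5,260.3))):
    print("f,j,v",back(p,f,22),back(p,j,22),back(p,v,0))
vm=[warm(t,(340,115,400,210)),warm(s,(322,225,422,285))]
vb=[box(-125,80,-50,50,0,22),box(45,65,-37.5,37.5,22,52)]
f=back(t,(368.1,139.2),22)
for sel in([0,1],[0],[1]): print("vise",fit([ps[i] for i in sel],[vm[i] for i in sel],vb,[f[0]-45,f[1],0.05],[10,10,.1]),[m.sum() for m in vm])
for q,p in(("ink_box",t),("graver",t),("ink_box",s),("graver",s)): print(q,back(p,tip_of(p,q)[0]["uv"],0))
A=cv2.resize(t["pixels"][90:215,215:400],None,fx=4,fy=4,interpolation=cv2.INTER_CUBIC)
cv2.imwrite("pics/crop1.png",A[...,::-1])
E
```

```text
base chk [[321.89704379 420.90805553]]
[611.15650155 169.135546    17.        ] [619.8013302  161.97167248  17.        ] [589.27108742 194.82674394  17.        ] [np.float64(670.0), np.float64(512.0)]
stone (array([618.09744777, 164.82120242,   2.28108036]), np.float64(71.34901960784313))
stone (array([617.4727167 , 165.03609956,   2.28290533]), np.float64(33.85490196078432))
stone (array([619.72628357, 165.10999194,   2.28143822]), np.float64(26.349019607843136))
f,j,v [ 664.14247402 -162.19197574   22.        ] [ 597.99034875 -165.82573965   22.        ] [ 6.24607555e+02 -1.64245305e+02 -1.13686838e-13]
f,j,v [ 669.12817142 -174.95358569   22.        ] [ 602.52194    -172.37726994   22.        ] [ 625.6169543  -179.32958242    0.        ]
vise (array([ 6.26631373e+02, -1.66380453e+02, -1.22314468e-01]), np.float64(174.16470588235293)) [np.float64(3056.0), np.float64(3190.0)]
vise (array([ 6.25530017e+02, -1.65837163e+02, -1.18056965e-01]), np.float64(61.07058823529412)) [np.float64(3056.0), np.float64(3190.0)]
vise (array([ 6.26995574e+02, -1.67286783e+02, -1.33793201e-01]), np.float64(96.4862745098039)) [np.float64(3056.0), np.float64(3190.0)]
ink_box [762.63193321  -8.63778405   0.        ]
graver [442.05417245  -0.81649393   0.        ]
ink_box [758.75663376 -18.21278093   0.        ]
graver [ 4.45087878e+02 -2.01649599e+00  1.13686838e-13]
```

View pics/crop1.png

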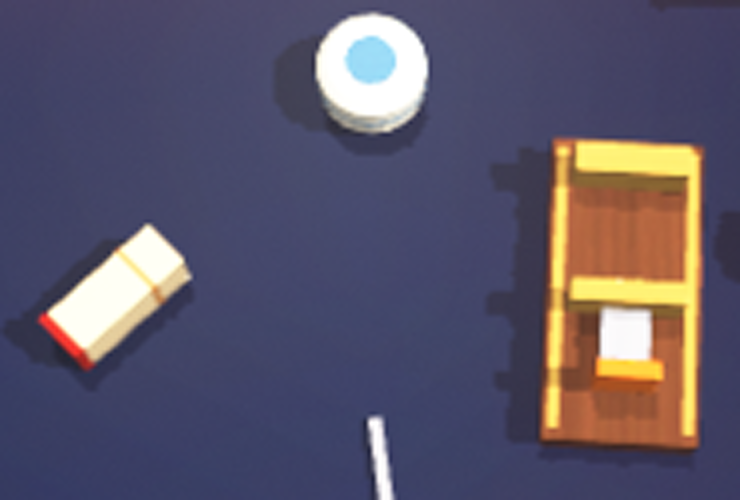

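The crop shows the cream stone with its red end lower left (65,345) and vein at (140,275), and the brown and brass vise at right, as described. Both fits agree with the given sizes. Now I'll move above the red end.

Emit:
{"api": "apply_moves", "payload": {"rows": [{"x": -59, "y": -20, "z": 0, "spin": 0.06}, {"x": -118, "y": -41, "z": 5, "spin": 0.12}, {"x": -177, "y": -61, "z": 15, "spin": 0.18}, {"x": -236, "y": -81, "z": 30, "spin": 0.24}, {"x": -295, "y": -102, "z": 50, "spin": 0.3}, {"x": -354, "y": -122, "z": 75, "spin": 0.36}, {"x": -413, "y": -143, "z": 100, "spin": 0.42}, {"x": -471.4, "y": -163, "z": 120, "spin": 0.451}], "fingers": 60}}

```text
time: 2.6
eef_pos: [585.4, 199.8, 127.2]
eef_rot: [-0.0, 0.418, 0.908, 0.0]
ft_force: [0.8, 0.6, 0.6]
width: 60.0
grasp_force: 0.0
```

Emit:
{"api": "apply_moves", "payload": {"rows": [{"z": 20}, {"z": 40}, {"z": 40}]}}

```text
invalid input
```

Emit:
{"api": "apply_moves", "payload": {"rows": [{"x": 0, "y": 0, "z": 20, "spin": 0}, {"x": 0, "y": 0, "z": 40, "spin": 0}, {"x": 0, "y": 0, "z": 40, "spin": 0}]}}

```text
time: 2.98
eef_pos: [583.5, 201.0, 86.6]
eef_rot: [-0.001, 0.417, 0.909, -0.001]
ft_force: [-1.4, -1.2, -0.3]
width: 60.1
grasp_force: 0.0
```

Emit:
{"api": "apply_moves", "payload": {"rows": [{"x": -8, "y": 1.5, "z": 10, "spin": 0}, {"x": -16.8, "y": 2.7, "z": 25, "spin": 0}, {"x": -16.8, "y": 2.7, "z": 45, "spin": 0}, {"x": -16.8, "y": 2.7, "z": 62, "spin": 0}, {"x": -16.8, "y": 2.7, "z": 70, "spin": 0}, {"x": -16.8, "y": 2.7, "z": 72, "spin": 0}, {"x": -16.8, "y": 2.7, "z": 72, "spin": 0}]}}

```text
time: 3.85
eef_pos: [597.4, 190.5, 16.3]
eef_rot: [0.0, 0.417, 0.909, 0.0]
ft_force: [0.1, 0.0, 0.8]
width: 60.4
grasp_force: 0.0
```

Emit:
{"api": "apply_moves", "payload": {"rows": [{"x": 0, "y": 0, "z": 0, "spin": 0}, {"x": 0, "y": 0, "z": 0, "spin": 0}, {"x": 0, "y": 0, "z": 0, "spin": 0}, {"x": 0, "y": 0, "z": 0, "spin": 0}, {"x": 0, "y": 0, "z": 0, "spin": 0}], "fingers": 33.5}}

```text
time: 4.47
eef_pos: [597.4, 190.4, 16.5]
eef_rot: [0.0, 0.417, 0.909, 0.0]
ft_force: [-2.3, 0.1, 6.1]
width: 33.7
grasp_force: 17.1
```

Emit:
{"api": "apply_moves", "payload": {"rows": [{"x": 0, "y": 0, "z": -8, "spin": 0}, {"x": 0, "y": 0, "z": -18, "spin": 0}, {"x": 0, "y": 0, "z": -30, "spin": 0}, {"x": 0, "y": 0, "z": -45, "spin": 0}, {"x": 0, "y": 0, "z": -60, "spin": 0}, {"x": 0, "y": 0, "z": -75, "spin": 0}, {"x": 0, "y": 0, "z": -90, "spin": 0}, {"x": 0, "y": 0, "z": -90, "spin": 0}]}}

```text
time: 5.48
eef_pos: [597.8, 190.4, 107.4]
eef_rot: [0.001, 0.417, 0.909, 0.001]
ft_force: [0.4, -0.4, -3.0]
width: 34.1
grasp_force: 16.5
```

```bash
python3 - <<'E'
from h import *
a,b=snapshot("top"),snapshot("side")
A=[cv2.resize(p["pixels"][y:y+100,x:x+100],(400,400),interpolation=cv2.INTER_CUBIC) for p,x,y in((a,180,110),(b,300,90))]
cv2.imwrite("pics/lift.png",np.hstack(A)[...,::-1]); print(get_state()["grasp_force"])
E
```

```text
16.455165445804596
```

View pics/lift.png

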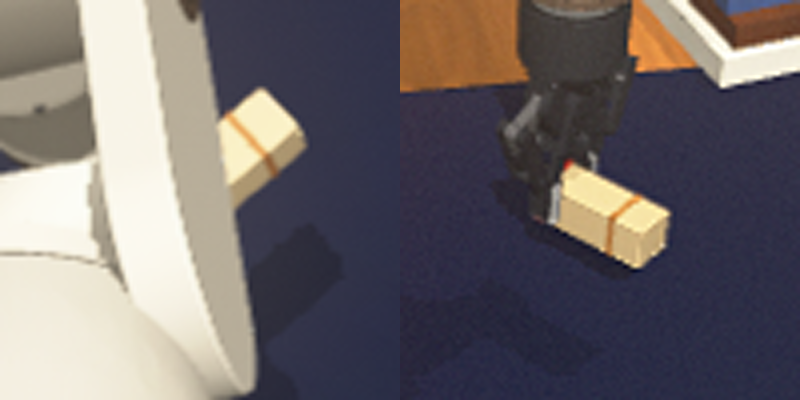

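The right half shows the stone held by its red end, roughly horizontal at crop (615,215), so pad friction holds it. I'll lower it so its end would hang just clear of the desk, then ease the grip so it pivots.

Emit:
{"api": "apply_moves", "payload": {"rows": [{"x": 0, "y": 0, "z": 10, "spin": 0}, {"x": 0, "y": 0, "z": 22, "spin": 0}, {"x": 0, "y": 0, "z": 25, "spin": 0}, {"x": 0, "y": 0, "z": 25, "spin": 0}], "fingers": 33.7}}

```text
time: 6.08
eef_pos: [597.0, 190.3, 80.4]
eef_rot: [-0.0, 0.417, 0.909, -0.0]
ft_force: [-0.4, -0.6, -2.2]
width: 33.5
grasp_force: 16.5
```

Emit:
{"api": "apply_moves", "payload": {"rows": [{"x": 0, "y": 0, "z": 0, "spin": 0}, {"x": 0, "y": 0, "z": 0, "spin": 0}, {"x": 0, "y": 0, "z": 0, "spin": 0}], "fingers": 33.85}}

```text
time: 6.45
eef_pos: [597.3, 190.3, 81.1]
eef_rot: [0.0, 0.417, 0.909, 0.0]
ft_force: [-0.6, -0.8, -2.8]
width: 34.3
grasp_force: 13.1
```

```bash
python3 - <<'E'
from h import *
b=snapshot("side"); s=get_state(); print(s["eef_pos"],s["ft_force"],s["wrist_torque"],s["width"],s["grasp_force"])
print([(d["score"],d["rect"]) for d in cut_out(b,"stone")])
E
```

```text
[597.24113485 190.32739332  81.09625964] [-1.01838879  0.12703019 -3.98981079] [ 0.10010592  0.05919781 -0.02792103] 33.90468063945377 13.103576302528381
[(0.89, [338.2, 138.3, 365.6, 163.8])]
```

Emit:
{"api": "apply_moves", "payload": {"rows": [{"x": 0, "y": 0, "z": 0, "spin": 0}, {"x": 0, "y": 0, "z": 0, "spin": 0}, {"x": 0, "y": 0, "z": 0, "spin": 0}], "fingers": 34.05}}

```text
time: 6.92
eef_pos: [597.3, 190.4, 81.1]
eef_rot: [0.0, 0.417, 0.909, 0.0]
ft_force: [-0.0, 0.2, -0.1]
width: 33.9
grasp_force: 0.0
```

```bash
cat > st.py <<'E'
from h import *
b=snapshot("side"); s=get_state(); print(s["time"],s["eef_pos"],s["ft_force"],s["wrist_torque"],s["width"],s["grasp_force"])
print([(d["score"],d["rect"]) for d in cut_out(b,"stone")])
E
python3 st.py
```

```text
6.975 [597.29439992 190.37552036  81.0962885 ] [-0.32057781  0.16978033 -0.7681641 ] [0.00153152 0.03872214 0.03793087] 33.88254732243945 0.0
[(0.55, [319.4, 148.0, 347.0, 170.5])]
```

```bash
python3 - <<'E'
from h import *
b=snapshot("side"); a=snapshot("top")
A=[cv2.resize(p["pixels"][y:y+100,x:x+100],(400,400),interpolation=cv2.INTER_CUBIC) for p,x,y in((a,180,110),(b,285,90))]
cv2.imwrite("pics/p2.png",np.hstack(A)[...,::-1])
E
```

```text
(no output)
```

View pics/p2.png

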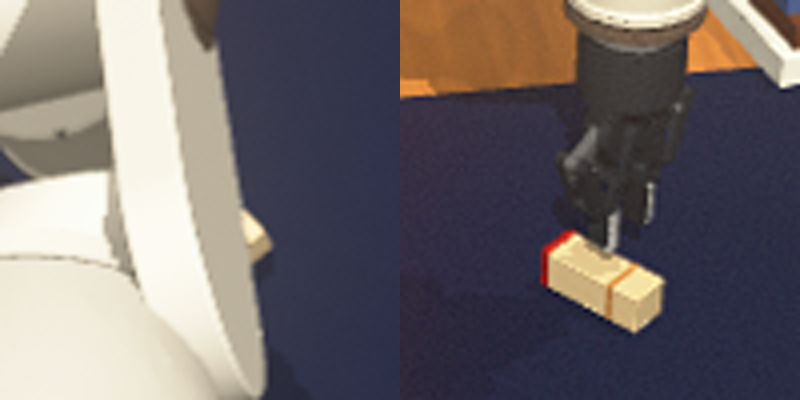

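The right half shows the stone slipped out and back flat on the desk, red end at crop (558,258). The gripper opening is quantised (33.8 gives 13 N, 34.1 gives 0), so easing the grip is too coarse. New plan: regrip near the red end, hold firmly, and turn the stone by tripping its plain end over the fixed jaw's outer top edge.

Emit:
{"api": "apply_moves", "payload": {"rows": [{"x": 0, "y": 0, "z": -30, "spin": 0}, {"x": 0, "y": 0, "z": -70, "spin": 0}, {"x": 0, "y": 0, "z": -100, "spin": 0}, {"x": 0, "y": 0, "z": -100, "spin": 0}], "fingers": 60}}

```text
time: 7.62
eef_pos: [598.1, 190.5, 183.5]
eef_rot: [0.002, 0.417, 0.909, 0.001]
ft_force: [-0.3, 0.8, -0.3]
width: 60.0
grasp_force: 0.0
```

```bash
cat > loc.py <<'E'
from h import *
s=snapshot("side"); st=get_state(); print(st["time"],st["eef_pos"])
w,x,y,z=st["eef_rot"]; h=2*np.arctan2(y,x); print("heading",h)
c=cut_out(s,"stone")[0]; r=[int(v) for v in c["rect"]]; print(r,c["score"])
m=warm(s,(r[0]-4,r[1]-4,r[2]+5,r[3]+5)); 
uv=((r[0]+r[2])/2,(r[1]+r[3])/2); a=back(s,uv,17)
for m_ in(m,c["region"].astype(float)):
    b=min((fit([s],[m_],STONE,[a[0],a[1],g],[8,8,.2]) for g in(1.9,2.3,2.7)),key=lambda q:q[1]); print(m_.sum(),b)
im=s["pixels"].astype(int); red=(im[...,0]>130)&(im[...,1]<70)&(im[...,2]<70)&(m>0); print("red px",np.argwhere(red).mean(0)[::-1], red.sum(), back(s,np.argwhere(red).mean(0)[::-1],17))
E
python3 loc.py
```

```text
7.675 [597.49920269 190.41148677 181.68126742]
heading 2.2807956241564513
[319, 146, 348, 172] 0.61
490.0 (array([588.57080776, 203.25211205,   2.2947326 ]), np.float64(21.24313725490196))
449.0 (array([587.25878665, 201.66952681,   2.23057351]), np.float64(31.282352941176473))
red px [322.35 153.55] 20 [555.8950379  237.80301699  17.        ]
```

Emit:
{"api": "apply_moves", "payload": {"rows": [{"x": 30, "y": 0, "z": 30, "spin": 0}, {"x": 56, "y": 0, "z": 75, "spin": -0.01}, {"x": 56, "y": 0, "z": 115, "spin": -0.01}, {"x": 56, "y": 0, "z": 145, "spin": -0.01}, {"x": 56, "y": 0, "z": 158, "spin": -0.01}, {"x": 56, "y": 0, "z": 162, "spin": -0.01}, {"x": 56, "y": 0, "z": 162, "spin": -0.01}]}}

```text
time: 8.6
eef_pos: [561.1, 232.8, 19.6]
eef_rot: [0.0, 0.413, 0.911, 0.0]
ft_force: [-0.0, 0.3, 0.6]
width: 60.1
grasp_force: 0.0
```

Emit:
{"api": "apply_moves", "payload": {"rows": [{"x": 0, "y": 0, "z": 0, "spin": 0}, {"x": 0, "y": 0, "z": 0, "spin": 0}, {"x": 0, "y": 0, "z": 0, "spin": 0}, {"x": 0, "y": 0, "z": 0, "spin": 0}, {"x": 0, "y": 0, "z": 0, "spin": 0}], "fingers": 33.85}}

```text
time: 9.22
eef_pos: [561.1, 232.9, 19.8]
eef_rot: [0.0, 0.413, 0.911, 0.0]
ft_force: [-1.3, -0.3, 5.9]
width: 33.8
grasp_force: 6.1
```

Emit:
{"api": "apply_moves", "payload": {"rows": [{"x": 0, "y": 0, "z": -3, "spin": 0}, {"x": 0, "y": 0, "z": -8, "spin": 0}, {"x": 0, "y": 0, "z": -14, "spin": 0}, {"x": 0, "y": 0, "z": -20, "spin": 0}, {"x": 0, "y": 0, "z": -25, "spin": 0}, {"x": 0, "y": 0, "z": -25, "spin": 0}]}}

```text
time: 9.98
eef_pos: [560.8, 233.0, 44.5]
eef_rot: [0.0, 0.413, 0.911, 0.0]
ft_force: [-1.3, 2.0, -0.2]
width: 34.2
grasp_force: 3.9
```

```bash
python3 st.py
```

```text
10.025 [560.73472944 232.96148675  44.1999043 ] [-0.00974668  0.97678576  1.06568807] [ 0.28976189  0.13617275 -0.00769328] 33.59487724610594 3.921719044446945
[(0.76, [323.2, 143.6, 346.7, 170.8])]
```

Emit:
{"api": "apply_moves", "payload": {"rows": [{"x": -4, "y": 0, "z": -5, "spin": 0}, {"x": -9, "y": 0, "z": -10, "spin": 0}, {"x": -13, "y": 0, "z": -15, "spin": 0}, {"x": -20, "y": 0, "z": -20, "spin": 0}, {"x": -26, "y": 0, "z": -25, "spin": 0}, {"x": -33, "y": 0, "z": -29, "spin": 0}, {"x": -33, "y": 0, "z": -29, "spin": 0}]}}

```text
time: 10.95
eef_pos: [583.0, 207.6, 73.4]
eef_rot: [0.0, 0.413, 0.911, 0.0]
ft_force: [-0.5, 0.7, 1.6]
width: 33.9
grasp_force: 4.1
```

```bash
python3 st.py; python3 - <<'E'
from h import *
b=snapshot("side"); save(b,"arc.png",(280,90,400,190),5)
E
```

```text
11.0 [582.67742356 207.82909059  73.10663073] [-0.47190545  1.37545286  1.42144879] [ 0.15497051  0.09274541 -0.03657702] 33.89980519294566 4.057562202215195
[(0.89, [330.1, 139.0, 355.6, 169.4])]
```

View pics/arc.png

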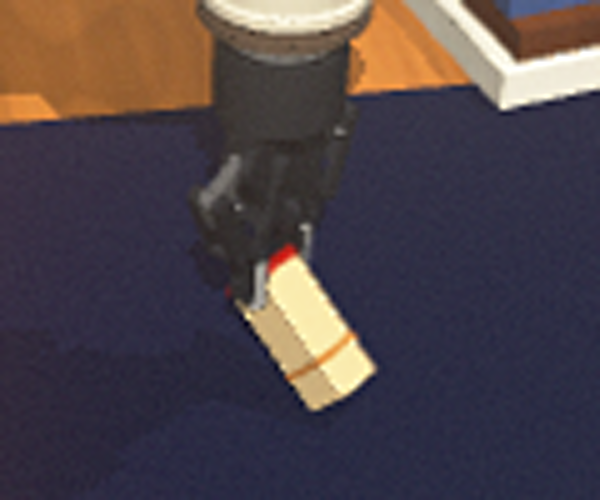

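The stone pivots with its plain end on the desk, at about 45° (crop (310,330)). I'll continue the arc.

Emit:
{"api": "apply_moves", "payload": {"rows": [{"x": -7, "y": 0, "z": -4, "spin": 0}, {"x": -14, "y": 0, "z": -6.5, "spin": 0}, {"x": -22, "y": 0, "z": -8.5, "spin": 0}, {"x": -30, "y": 0, "z": -10, "spin": 0}, {"x": -38, "y": 0, "z": -10.5, "spin": 0}, {"x": -46, "y": 0, "z": -10, "spin": 0}, {"x": -53, "y": 0, "z": -9, "spin": 0}, {"x": -53, "y": 0, "z": -9, "spin": 0}]}}

```text
time: 12.1
eef_pos: [617.9, 167.5, 81.9]
eef_rot: [0.0, 0.413, 0.911, -0.0]
ft_force: [0.9, -0.8, 4.5]
width: 33.9
grasp_force: 4.9
```

```bash
python3 st.py; python3 - <<'E'
from h import *
b=snapshot("side"); save(b,"arc2.png",(280,90,400,190),5)
E
```

```text
12.15 [617.73309622 167.74328253  81.85269653] [ 1.00985433 -1.35973998  2.8394282 ] [-0.10072756 -0.17172426  0.02944782] 33.84559416238207 4.878948926925659
[(0.79, [339.3, 143.6, 357.8, 173.8])]
```

View pics/arc2.png

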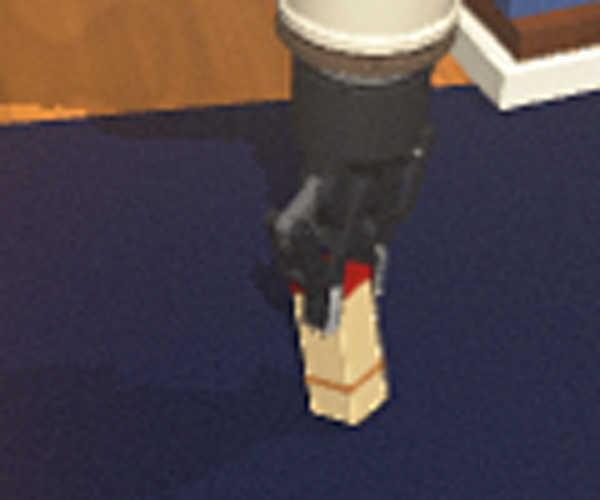

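Nearly upright, red up (crop (345,340)). I'll finish the arc, pressing lightly, then release to settle it and measure.

Emit:
{"api": "apply_moves", "payload": {"rows": [{"x": -4, "y": 0, "z": 0.5, "spin": 0}, {"x": -8, "y": 0, "z": 1.5, "spin": 0}, {"x": -12, "y": 0, "z": 2.5, "spin": 0}, {"x": -15, "y": 0, "z": 3.5, "spin": 0}, {"x": -15, "y": 0, "z": 4.5, "spin": 0}, {"x": -15, "y": 0, "z": 4.5, "spin": 0}]}}

```text
time: 13.0
eef_pos: [627.7, 156.6, 77.7]
eef_rot: [0.0, 0.413, 0.911, -0.0]
ft_force: [1.3, -2.4, 6.7]
width: 33.9
grasp_force: 5.6
```

```bash
cat >> h.py <<'E'
def boxpose(v,g):  # stone standing with tilt: v=(x,y,tilt about axis perpendicular to heading g), lower end on plane
    pass
def fitst(ps,ms,z0,x0,y0,h):
    """standing stone: bottom centre x,y, yaw h, tilt along h (red leans +)"""
    B=box(-17,17,-17,17,0,92)
    def pts(v):
        c,s=np.cos(v[3]),np.sin(v[3]); R=np.array([[c,0,s],[0,1,0],[-s,0,c]]); Q=B@R.T
        Q[:,2]+=z0-Q[:,2].min(); return place(Q,*v[:3])
    cost=lambda v:sum(np.abs(sil(p,[pts(v)])-m).sum() for p,m in zip(ps,ms))+200*(v[2]-h)**2
    x=np.array([x0,y0,h,0.])
    for k in range(3):
        r=minimize(cost,x,method="Nelder-Mead",options=dict(initial_simplex=np.vstack([x]+[x+d for d in np.diag([6,6,.1,.1])]),maxiter=400)); x=r.x
    return x,r.fun
E
cat > up.py <<'E'
from h import *
import sys
z0,x0,y0=map(float,sys.argv[1:4])
s=snapshot("side"); st=get_state(); print(st["time"],st["eef_pos"],st["ft_force"],st["wrist_torque"],st["grasp_force"])
w,x,y,z=st["eef_rot"]; h=2*np.arctan2(y,x); print("heading",h)
q=proj(s,[[x0,y0,z0],[x0,y0,z0+92]]);print(q)
c=cut_out(s,"stone")[0]; r=[int(v) for v in c["rect"]]; print(c["rect"],c["score"],back(s,((r[0]+r[2])/2,r[3]-4),z0))
print(fitst([s],[c["region"].astype(float)],z0,x0,y0,h))
E
python3 up.py 0 618 180
```

```text
13.05 [627.67957093 156.52891979  77.74010322] [-0.00720679 -2.90225198  5.92826178] [-0.34214277 -0.21233305 -0.01090528] 5.614019930362701
heading 2.290668518850623
[[345.34282719 167.47606687]
 [347.32858655 143.65796402]]
[343.3, 147.4, 360.0, 175.4] 0.55 [ 6.33026342e+02  1.60827384e+02 -1.13686838e-13]
(array([ 6.19258176e+02,  1.57829933e+02,  2.34639091e+00, -2.61170876e-01]), np.float64(138.26413423820193))
```

Emit:
{"api": "apply_moves", "payload": {"rows": [{"x": 0, "y": 0, "z": 0, "spin": 0}, {"x": 0, "y": 0, "z": 0, "spin": 0}, {"x": 0, "y": 0, "z": 0, "spin": 0}, {"x": 0, "y": 0, "z": -25, "spin": 0}, {"x": 0, "y": 0, "z": -60, "spin": 0}, {"x": 0, "y": 0, "z": -90, "spin": 0}, {"x": 0, "y": 0, "z": -90, "spin": 0}], "fingers": 60}}

```text
time: 13.98
eef_pos: [628.1, 157.0, 169.9]
eef_rot: [0.002, 0.413, 0.911, 0.001]
ft_force: [0.6, -0.3, 0.3]
width: 60.0
grasp_force: 0.0
```

```bash
python3 up.py 0 620 165; python3 - <<'E'
from h import *
b=snapshot("side"); save(b,"st.png",(280,90,400,190),5)
E
```

```text
14.025 [627.54464701 156.95147677 168.07151137] [ 0.93029784  0.26028096 -0.99121607] [ 0.07753424  0.03066893 -0.02822766] 0.0
heading 2.2908917141591223
[[347.06644831 170.56317187]
 [349.16623952 146.71756288]]
[343.3, 142.9, 358.5, 176.7] 0.77 [628.90383223 156.80250456   0.        ]
(array([ 6.25358544e+02,  1.58116475e+02,  2.32142263e+00, -4.59225989e-05]), np.float64(24.16681951556363))
```

View pics/st.png

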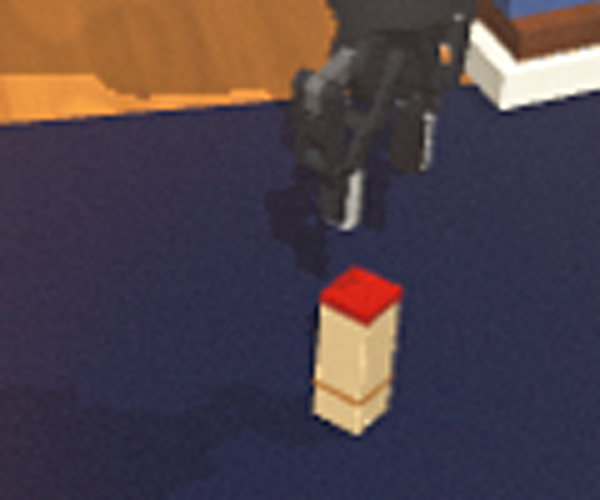

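The stone stands on the desk with its red face up (crop (360,295)). I'll regrip it centred and firmly.

Emit:
{"api": "apply_moves", "payload": {"rows": [{"x": 3, "y": -1, "z": 30, "spin": 0}, {"x": 3, "y": -1, "z": 60, "spin": 0}, {"x": 3, "y": -1, "z": 88, "spin": 0}, {"x": 3, "y": -1, "z": 100, "spin": 0}, {"x": 3, "y": -1, "z": 104, "spin": 0}, {"x": 3, "y": -1, "z": 104, "spin": 0}]}}

```text
time: 14.88
eef_pos: [624.8, 158.5, 63.9]
eef_rot: [0.0, 0.413, 0.911, 0.0]
ft_force: [0.2, -0.1, 0.3]
width: 59.9
grasp_force: 0.0
```

Emit:
{"api": "apply_moves", "payload": {"rows": [{"x": 0, "y": 0, "z": 0, "spin": 0}, {"x": 0, "y": 0, "z": 0, "spin": 0}, {"x": 0, "y": 0, "z": 0, "spin": 0}, {"x": 0, "y": 0, "z": 0, "spin": 0}, {"x": 0, "y": 0, "z": 0, "spin": 0}, {"x": 0, "y": 0, "z": 0, "spin": 0}], "fingers": 30}}

```text
time: 15.62
eef_pos: [625.0, 158.5, 64.4]
eef_rot: [0.001, 0.413, 0.911, 0.0]
ft_force: [-1.4, -1.0, 5.8]
width: 33.6
grasp_force: 59.3
```

Emit:
{"api": "apply_moves", "payload": {"rows": [{"x": 0, "y": 0, "z": -10, "spin": 0}, {"x": 0, "y": 0, "z": -30, "spin": 0}, {"x": 0, "y": 0, "z": -60, "spin": 0}, {"x": 0, "y": 0, "z": -85, "spin": 0}, {"x": 0, "y": 0, "z": -100, "spin": 0}, {"x": 0, "y": 0, "z": -100, "spin": 0}]}}

```text
time: 16.38
eef_pos: [625.0, 158.5, 164.8]
eef_rot: [0.001, 0.413, 0.911, 0.0]
ft_force: [-0.0, -0.3, -2.9]
width: 33.5
grasp_force: 60.0
```

```bash
python3 up.py 95 624 158;python3 - <<'E'
from h import *
t,s=snapshot("top"),snapshot("side")
# refine vise incl. jaw position
def cols(j): return 0
for p in(t,s):
    print([ (round(d["score"],2),np.round(back(p,d["uv"],22),1)) for q in("fixed_jaw","jaw") for d in tip_of(p,q)])
E
```

```text
16.425 [624.51314381 158.46510899 163.43779206] [ 0.06903821  0.22054292 -4.27983561] [-0.01737875  0.02039758 -0.06359277] 59.99979794025421
heading 2.2908020614342397
[[351.13864274 147.23609034]
 [353.62164713 120.41649942]]
[343.6, 114.1, 362.3, 148.7] 0.84 [631.51032937 172.23526754  95.        ]
(array([ 6.24764716e+02,  1.63129116e+02,  2.45179043e+00, -1.75620469e-01]), np.float64(150.64619577439643))
[(0.81, array([ 236.3, -305.8,   22. ])), (0.59, array([ 671.2, -166.5,   22. ])), (0.89, array([ 601.8, -170.3,   22. ])), (0.62, array([ 148.3, -290.6,   22. ]))]
[(0.97, array([ 237.6, -310.9,   22. ])), (0.69, array([ 667. , -178.4,   22. ])), (0.91, array([ 608. , -169.3,   22. ])), (0.72, array([ 147.4, -290.3,   22. ]))]
```

Emit:
{"api": "apply_moves", "payload": {"rows": [{"x": -25, "y": -19, "z": 0, "spin": -0.06}, {"x": -65, "y": -50, "z": 0, "spin": -0.17}, {"x": -110, "y": -83, "z": 0, "spin": -0.3}, {"x": -155, "y": -117, "z": 0, "spin": -0.43}, {"x": -200, "y": -152, "z": 0, "spin": -0.56}, {"x": -236, "y": -179, "z": 0, "spin": -0.66}, {"x": -256, "y": -195, "z": 0, "spin": -0.71}, {"x": -261.4, "y": -198.7, "z": 0, "spin": -0.728}]}}

```text
time: 17.77
eef_pos: [647.3, -170.7, 163.0]
eef_rot: [-0.0, 0.062, 0.998, -0.0]
ft_force: [-0.5, 0.9, -3.2]
width: 33.1
grasp_force: 60.4
```

Emit:
{"api": "apply_moves", "payload": {"rows": [{"x": 0, "y": 0, "z": 0, "spin": 0}, {"x": 0, "y": 0, "z": 15, "spin": 0}, {"x": 0, "y": 0, "z": 30, "spin": 0}, {"x": 0, "y": 0, "z": 35, "spin": 0}, {"x": 0, "y": 0, "z": 35, "spin": 0}]}}

```text
time: 18.4
eef_pos: [647.4, -168.8, 127.9]
eef_rot: [-0.0, 0.061, 0.998, 0.0]
ft_force: [-0.5, 0.2, -2.6]
width: 33.6
grasp_force: 60.3
```

```bash
python3 - <<'E'
from h import *
a,b=snapshot("top"),snapshot("side"); s=get_state(); print(s["time"],s["eef_pos"],2*np.arctan2(s["eef_rot"][2],s["eef_rot"][1]),s["ft_force"])
d=s["eef_pos"]-[626.5,-166.5,0]; c,n=np.cos(-.123),np.sin(-.123); print("vise xy",d[0]*c+d[1]*n,-d[0]*n+d[1]*c)
A=[cv2.resize(p["pixels"][y:y+120,x:x+95],(380,480),interpolation=cv2.INTER_CUBIC) for p,x,y in((a,330,100),(b,328,170))]
cv2.imwrite("pics/v.png",np.hstack(A)[...,::-1])
E
```

```text
18.5 [ 647.70318256 -169.05361663  128.8212838 ] 3.0188686577906823 [ 0.77355762  0.46807336 -2.78275613]
vise xy 21.356296653207856 0.0670962374124664
```

View pics/v.png

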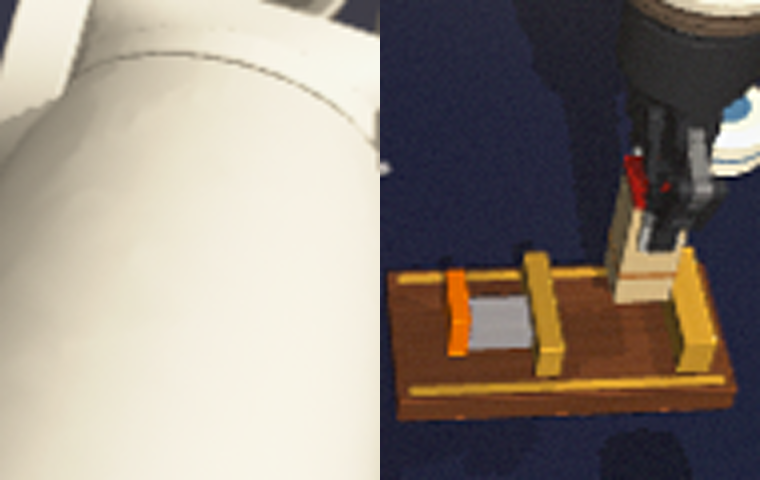

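The right half shows the stone above the gap, nearer the fixed jaw (crop (640,290)). I'll shift it 4 mm away from that jaw and lower it.

Emit:
{"api": "apply_moves", "payload": {"rows": [{"x": 4, "y": 0, "z": 4, "spin": 0}, {"x": 4, "y": 0, "z": 14, "spin": 0}, {"x": 4, "y": 0, "z": 25, "spin": 0}, {"x": 4, "y": 0, "z": 34, "spin": 0}, {"x": 4, "y": 0, "z": 39, "spin": 0}, {"x": 4, "y": 0, "z": 40.5, "spin": 0}, {"x": 4, "y": 0, "z": 40.5, "spin": 0}]}}

```text
time: 19.38
eef_pos: [643.7, -168.6, 88.1]
eef_rot: [0.0, 0.061, 0.998, -0.0]
ft_force: [0.1, 0.2, -2.8]
width: 33.3
grasp_force: 60.3
```

```bash
python3 up.py 23.5 643.7 -168.6
```

```text
19.425 [ 643.7147712  -168.61152476   88.25061761] [ 0.09318291  0.54706644 -3.0329567 ] [-0.00672506 -0.03870161 -0.0406314 ] 60.30329346656799
heading 3.0188204380756463
[[387.48854982 250.18321432]
 [392.9989041  225.83263684]]
[381.0, 222.3, 397.3, 253.6] 0.66 [ 648.51231323 -165.67965045   23.5       ]
(array([ 6.44322995e+02, -1.73427274e+02,  3.06806283e+00,  2.89201618e-01]), np.float64(218.81045285203928))
```

Lower by small steps until contact.

Emit:
{"api": "apply_moves", "payload": {"rows": [{"x": 0, "y": 0, "z": 1, "spin": 0}, {"x": 0, "y": 0, "z": 2, "spin": 0}, {"x": 0, "y": 0, "z": 2.5, "spin": 0}, {"x": 0, "y": 0, "z": 2.5, "spin": 0}]}}

```text
time: 19.98
eef_pos: [643.8, -168.6, 86.4]
eef_rot: [0.0, 0.061, 0.998, -0.0]
ft_force: [-2.9, 1.7, 6.9]
width: 33.5
grasp_force: 61.5
```

Emit:
{"api": "apply_moves", "payload": {"rows": [{"x": 0, "y": 0, "z": 0, "spin": 0}, {"x": 0, "y": 0, "z": 0, "spin": 0}, {"x": 0, "y": 0, "z": 0, "spin": 0}, {"x": 0, "y": 0, "z": -10, "spin": 0}, {"x": 0, "y": 0, "z": -35, "spin": 0}, {"x": 0, "y": 0, "z": -70, "spin": 0}, {"x": 0, "y": 0, "z": -80, "spin": 0}, {"x": 0, "y": 0, "z": -80, "spin": 0}], "fingers": 55}}

```text
time: 20.98
eef_pos: [643.8, -168.6, 166.1]
eef_rot: [0.001, 0.061, 0.998, -0.0]
ft_force: [0.4, 0.4, -0.2]
width: 55.1
grasp_force: 0.0
```

```bash
python3 up.py 22 643.7 -168.6;  python3 - <<'E'
from h import *
b=snapshot("side"); save(b,"v2.png",(320,180,430,290),5)
print([np.round(back(b,d["uv"],22),1) for q in("fixed_jaw","jaw") for d in tip_of(b,q)])
# tab colour
im=b["pixels"].astype(int); o=(im[...,0]>180)&(im[...,1]>60)&(im[...,1]<150)&(im[...,2]<60); o[:, :325]=0;o[:,380:]=0;o[:230]=0;o[290:]=0
ij=np.argwhere(o); print(len(ij),ij.min(0),ij.max(0),ij.mean(0))
for j in(-20,-25,-30,-35):
    q=proj(b,[place(np.array([[j-60,0,22+28.]]),626.5,-166.5,-.123)[0], place(np.array([[j,0,52.]]),626.5,-166.5,-.123)[0]]); print(j,q)
E
```

```text
21.025 [ 643.42425438 -168.52588843  165.0011087 ] [-0.30097739 -0.06063393 -0.78142756] [-0.00320418  0.0233624   0.00370889] 0.0
heading 3.0187756357074274
[[387.40475083 250.55352695]
 [392.90279688 226.25734023]]
[380.5, 219.6, 403.4, 256.1] 0.6 [ 652.41017646 -174.62404493   22.        ]
(array([ 6.43430898e+02, -1.68463866e+02,  2.98100582e+00, -3.28610549e-03]), np.float64(66.02648824778719))
[array([ 668. , -180.7,   22. ]), array([ 237.2, -312.2,   22. ]), array([ 145.2, -291.6,   22. ]), array([ 610.8, -172.9,   22. ])]
235 [233 333] [268 378] [251.97021277 355.60851064]
-20 [[349.22334646 244.92874074]
 [373.89185518 243.54057571]]
-25 [[347.16788182 245.00179517]
 [371.84743671 243.61309162]]
-30 [[345.11124158 245.07489138]
 [369.80185125 243.68564892]]
-35 [[343.05342473 245.14802941]
 [367.75509778 243.75824766]]
```

View pics/v2.png

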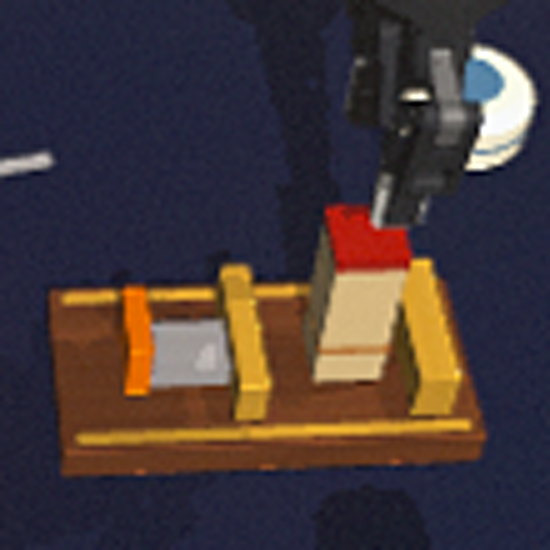

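The stone stands upright, red up (crop (370,240)), square between the jaws, with the orange tab at crop (138,340). That puts the jaw at about -25. I'll go behind the tab with the fingers closed.

Emit:
{"api": "apply_moves", "payload": {"rows": [{"x": 25, "y": 0, "z": 0, "spin": 0}, {"x": 65, "y": 0, "z": 0, "spin": 0}, {"x": 105, "y": 0, "z": 0, "spin": 0}, {"x": 126, "y": 0, "z": 0, "spin": 0}, {"x": 132, "y": 0, "z": 0, "spin": 0}, {"x": 132, "y": 0, "z": 0, "spin": 0}], "fingers": 0}}

```text
time: 21.98
eef_pos: [512.8, -152.5, 165.4]
eef_rot: [0.0, 0.061, 0.998, -0.0]
ft_force: [0.9, -1.2, -0.4]
width: 0.2
grasp_force: 0.0
```

Emit:
{"api": "apply_moves", "payload": {"rows": [{"x": 0, "y": 0, "z": 20, "spin": 0}, {"x": 0, "y": 0, "z": 45, "spin": 0}, {"x": 0, "y": 0, "z": 75, "spin": 0}, {"x": 0, "y": 0, "z": 90, "spin": 0}, {"x": 0, "y": 0, "z": 100, "spin": 0}, {"x": 0, "y": 0, "z": 110, "spin": 0}, {"x": 0, "y": 0, "z": 118, "spin": 0}, {"x": 0, "y": 0, "z": 118, "spin": 0}]}}

```text
time: 22.98
eef_pos: [512.5, -152.4, 47.2]
eef_rot: [-0.0, 0.061, 0.998, 0.0]
ft_force: [0.0, 0.2, 0.4]
width: -0.2
grasp_force: 0.0
```

Emit:
{"api": "apply_moves", "payload": {"rows": [{"x": -4, "y": 0, "z": 0, "spin": 0}, {"x": -8, "y": 0, "z": 0, "spin": 0}, {"x": -12, "y": 0, "z": 0, "spin": 0}, {"x": -16, "y": 0, "z": 0, "spin": 0}, {"x": -20, "y": 0, "z": 0, "spin": 0}, {"x": -24, "y": 0, "z": 0, "spin": 0}, {"x": -28, "y": 0, "z": 0, "spin": 0}, {"x": -32, "y": 0, "z": 0, "spin": 0}]}}

```text
time: 23.98
eef_pos: [544.6, -156.4, 47.5]
eef_rot: [-0.0, 0.061, 0.998, -0.0]
ft_force: [-3.9, 0.6, 3.0]
width: -0.0
grasp_force: 1.6
```

Emit:
{"api": "apply_moves", "payload": {"rows": [{"x": -1.5, "y": 0, "z": 0, "spin": 0}, {"x": -3, "y": 0, "z": 0, "spin": 0}, {"x": -4.5, "y": 0, "z": 0, "spin": 0}, {"x": -6, "y": 0, "z": 0, "spin": 0}, {"x": -7.5, "y": 0, "z": 0, "spin": 0}, {"x": -9, "y": 0, "z": 0, "spin": 0}, {"x": -10.5, "y": 0, "z": 0, "spin": 0}, {"x": -10.5, "y": 0, "z": 0, "spin": 0}]}}

```text
time: 24.98
eef_pos: [554.7, -157.6, 47.4]
eef_rot: [-0.0, 0.061, 0.998, -0.0]
ft_force: [-3.1, 0.9, 2.2]
width: 0.0
grasp_force: 1.7
```

Emit:
{"api": "apply_moves", "payload": {"rows": [{"x": -1, "y": 0, "z": 0, "spin": 0}, {"x": -2, "y": 0, "z": 0, "spin": 0}, {"x": -3, "y": 0, "z": 0, "spin": 0}, {"x": -4, "y": 0, "z": 0, "spin": 0}, {"x": -4, "y": 0, "z": 0, "spin": 0}]}}

```text
time: 25.6
eef_pos: [558.7, -158.1, 47.4]
eef_rot: [-0.0, 0.061, 0.998, -0.0]
ft_force: [-4.3, 1.1, 2.4]
width: -0.1
grasp_force: 2.1
```

Emit:
{"api": "apply_moves", "payload": {"rows": [{"x": -0.5, "y": 0, "z": 0, "spin": 0}, {"x": -1, "y": 0, "z": 0, "spin": 0}, {"x": -1, "y": 0, "z": 0, "spin": 0}]}}

```text
time: 25.98
eef_pos: [559.6, -158.2, 47.4]
eef_rot: [-0.0, 0.061, 0.998, -0.0]
ft_force: [-5.0, 1.2, 1.8]
width: -0.1
grasp_force: 2.4
```

Emit:
{"api": "apply_moves", "payload": {"rows": [{"x": -0.5, "y": 0, "z": 0, "spin": 0}, {"x": -1, "y": 0, "z": 0, "spin": 0}, {"x": -1, "y": 0, "z": 0, "spin": 0}]}}

```text
time: 26.35
eef_pos: [560.6, -158.3, 47.4]
eef_rot: [-0.0, 0.061, 0.998, -0.0]
ft_force: [-4.2, 1.8, 2.0]
width: 0.2
grasp_force: 2.3
```

Emit:
{"api": "apply_moves", "payload": {"rows": [{"x": -0.5, "y": 0, "z": 0, "spin": 0}, {"x": -1, "y": 0, "z": 0, "spin": 0}, {"x": -1, "y": 0, "z": 0, "spin": 0}]}}

```text
time: 26.72
eef_pos: [561.6, -158.4, 47.4]
eef_rot: [-0.0, 0.061, 0.998, -0.0]
ft_force: [-5.1, 1.3, 2.7]
width: 0.1
grasp_force: 2.6
```

Emit:
{"api": "apply_moves", "payload": {"rows": [{"x": -0.5, "y": 0, "z": 0, "spin": 0}, {"x": -1, "y": 0, "z": 0, "spin": 0}, {"x": -1, "y": 0, "z": 0, "spin": 0}]}}

```text
time: 27.1
eef_pos: [561.7, -158.5, 47.4]
eef_rot: [-0.001, 0.061, 0.998, 0.0]
ft_force: [-15.1, 1.7, 8.5]
width: -0.1
grasp_force: 7.7
```

Firm contact exactly where expected (jaw at about +11). I'll press a little more.

Emit:
{"api": "apply_moves", "payload": {"rows": [{"x": -0.5, "y": 0, "z": 0, "spin": 0}, {"x": -1, "y": 0, "z": 0, "spin": 0}, {"x": -1, "y": 0, "z": 0, "spin": 0}]}}

```text
time: 27.48
eef_pos: [561.7, -158.5, 47.3]
eef_rot: [-0.002, 0.061, 0.998, 0.0]
ft_force: [-25.0, 2.2, 14.7]
width: 0.4
grasp_force: 12.7
```

Emit:
{"api": "apply_moves", "payload": {"rows": [{"x": -0.5, "y": 0, "z": 0, "spin": 0}, {"x": -0.5, "y": 0, "z": 0, "spin": 0}, {"x": 1, "y": 0, "z": 0, "spin": 0}, {"x": 6, "y": 0, "z": 0, "spin": 0}, {"x": 16, "y": 0, "z": 0, "spin": 0}, {"x": 22, "y": 0, "z": 0, "spin": 0}, {"x": 22, "y": 0, "z": 0, "spin": 0}]}}

```text
time: 28.35
eef_pos: [541.5, -156.0, 47.6]
eef_rot: [0.0, 0.061, 0.998, -0.0]
ft_force: [0.6, -0.9, -0.7]
width: 0.2
grasp_force: 0.0
```

Emit:
{"api": "apply_moves", "payload": {"rows": [{"x": 0, "y": 0, "z": -20, "spin": 0}, {"x": 10, "y": 0, "z": -50, "spin": 0}, {"x": 25, "y": 0, "z": -85, "spin": 0}, {"x": 50, "y": 0, "z": -120, "spin": 0}, {"x": 80, "y": 0, "z": -140, "spin": 0}, {"x": 100, "y": 0, "z": -150, "spin": 0}, {"x": 100, "y": 0, "z": -150, "spin": 0}]}}

```text
time: 29.22
eef_pos: [442.4, -143.9, 198.6]
eef_rot: [0.001, 0.062, 0.998, -0.001]
ft_force: [0.4, -0.1, -0.9]
width: 0.3
grasp_force: 0.0
```

```bash
python3 up.py 22 653.9 -170; python3 - <<'E'
from h import *
b=snapshot("side"); 
im=b["pixels"].astype(int); o=(im[...,0]>180)&(im[...,1]>60)&(im[...,1]<150)&(im[...,2]<60); o[:,:325]=0;o[:,420:]=0;o[:225]=0;o[290:]=0
o=cv2.morphologyEx(o.astype(np.uint8),cv2.MORPH_OPEN,np.ones((3,3)))
n,l,st,c=cv2.connectedComponentsWithStats(o); print(st[1:],c[1:])
for j in(5,11,15): print(j,proj(b,place(np.array([[j-60,0,50.]]),626.5,-166.5,-.123)))
red=(im[...,0]>150)&(im[...,1]<60)&(im[...,2]<60);red[:,:370]=0;red[:,420:]=0;red[:205]=0;red[260:]=0
rp=np.argwhere(red).mean(0)[::-1];print(red.sum(),rp,back(b,rp,114))
for q in("ink_box","graver"): print(q,back(b,tip_of(b,q)[0]["uv"],0))
E
```

```text
29.275 [ 442.8874227  -143.96461734  197.85853717] [1.02976886 0.079232   0.28483889] [-0.0136235   0.07254417  0.01437671] 0.0
heading 3.0184272303248423
[[391.51323745 250.448197  ]
 [397.29954439 226.15697242]]
[386.1, 219.6, 404.1, 255.4] 0.77 [ 661.94846541 -173.10499011   22.        ]
(array([ 6.56302000e+02, -1.68579134e+02,  2.96995243e+00,  1.80136272e-02]), np.float64(63.462118040232156))
[[360 238   6  11  52]
 [381 239   7  13  63]
 [361 250   5   8  36]
 [383 257   6   6  28]
 [403 256   7   7  43]] [[362.57692308 242.92307692]
 [384.07936508 245.01587302]
 [362.88888889 253.38888889]
 [385.39285714 259.35714286]
 [406.34883721 259.27906977]]
5 [[359.48307097 244.56409407]]
11 [[361.94104934 244.47673367]]
15 [[363.57876678 244.41852663]]
182 [397.64835165 226.87912088] [ 654.00896691 -172.25816473  114.        ]
ink_box [754.39403962 -26.49025654   0.        ]
graver [438.86179406  -5.07769305   0.        ]
```

The stone is upright (red centre measured at (654,-172,114); (654,-170,114) expected), and the tab position puts the jaw at about +11, i.e. closed on it.

```bash
python3 -c "
from station import *
print(job_done())"
```

```text
the job is handed in; nothing more can be done
None
```

The job is handed in at about 29 s: the stone stands red face up and square in the vise, and I slid the jaw shut against it with about 25 N. I did drop the stone once: early on it slipped about 60 mm back onto the desk while I was turning it, before the placing, and I didn't check it for damage; the ink box and graver were not touched.

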